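# Start the quick-thread star knob on the wheel stand

### The arm

A 6-joint arm with a two-finger parallel gripper is mounted at the origin on the work surface. World frame = base frame: x ahead of the robot, y to its left, z up, the work surface at z = 0. Lengths are in mm, angles in rad, forces in N, time in s.
With the tool pointing down it reaches from about 250 to 775 mm from the base axis. Payload 4 kg.
Tool frame: the origin (TCP) lies between the finger pads; the fingertips stand 14 mm ahead of it and the grasp point (between the pads) lies 5 mm behind it (ctrl.tip_extent is the distance from the TCP to the fingertips, in mm); z points along the fingers, x is the direction in which the jaws open and shut, and the axes are right-handed (so a half turn about z gives the same grasp; the last joint's range is limited). The gripper opens to 85 mm and grips with 20 to 120 N. Pads are 22 mm wide; open, the fingers measure 114 mm over their backs; the gripper's body (76 mm by 85 mm) begins 54 mm behind the grasp point. The pads swing forward as they close: fully open they stand 13 mm farther back than shut.
Start: joints at [-0.103, 0.087, 1.371, -0, 1.684, -0.103], TCP at [550.015, -0.006, 245.341] pointing down, gripper open.
Joint ranges: [-3.1, 3.1], [-0.76, 2.03], [0.27, 2.55], [-1.08, 4.22], [0.17, 2.65], [-2.57, 2.57]. Speed limits (rad/s): [2.79, 2.79, 3.14, 3.14, 3.14, 3.14].

### API

Orientations are given as a unit quaternion [x, y, z, w].
In Python, from bench import monitor, optics, ticket, ctrl gives the robot as it stands.
- The arm moves only by the tool drive_tool, never from a script. Its argument "increments" is a list of rows, each a list of 7 numbers: the turn, a rotation vector about the tool's x, y, z in units of 6 degrees (1.0 is 6 degrees), then the shift along the tool's x, y, z in units of 25 mm (1.0 is 25 mm), then the finger opening in mm, from 0 to 85.4. In form: [[wx, wy, wz, dx, dy, dz, claw], ...]. A call has 1 to 5 rows; each row shifts and turns the commanded pose from where the row before left it, along the tool's axes as they then stand; what a row does not reach is not made up. A row lasts 1/8 s, in which the tool goes at most 62.5 mm and 10.7 degrees, less where a joint would pass 70% of its speed; a pose out of reach is approached as far as the arm can. A call is refused whole if a number of a shift passes 1 or a number of a turn 1, either way. A call with a gripper value outside its range is refused whole. The fingers move at their own pace and stop on an object; "squeeze" is the grip in N (left out, the last holds). Time passes only in rows, so rows that do not move let the fingers close. It gives the time, the measured TCP pose, the force and the opening at its end, in the units of the state.
- monitor.sense(): the state, without advancing time (a new reading comes with each control period).
- optics.capture(name): name is "scene" or "side" or "wrist"; returns a dict with "frame" (400x640x3 uint8, red, green, blue), "K" (3x3 intrinsics, pixels), "rvec" (rotation vector, rad) and "tvec" (3), from world to camera coordinates, as OpenCV has them; the wrist camera has in their place "hand_eye" (4x4, takes a point from camera to tool coordinates, whose origin is the TCP and whose axes are the tool frame's). Camera axes: x right, y down, z forward; pixel columns grow to the right and rows downward; lengths in mm; the calibration is good to about 2 mm. A picture is of the moment at which its call begins: read the wrist's pose just before it. There is no depth.
- ticket.hand_in(): hands the job in, once; it reports no verdict.
The state is a dict: "time_s": time; "qpos": joint angles; "joint_vel": joint speeds; "effort": joint torques, N m; "tcp_pos": TCP position; "tool_rot": TCP orientation; "wrist_force": force on the tool from outside, world axes, zero at the start; "moment": the same for the moment, N m; "opening": opening from 0.0 (shut) to 1.0 (fully open).
Only numpy, scipy, OpenCV 4.12 (cv2) and the standard library are available. Lean on these libraries where they do the work, as an engineer would, in place of code of your own. Each camera call takes 0.05 s, during which the arm holds its last target. There are 200 camera calls.

### The job

Fasten the wheel on the measuring stand with the big black star knob: set the knob upright on the spindle, turn it gently backwards (anticlockwise) until it clicks down into the thread, then forwards (clockwise) until it has pulled the wheel down snugly. Do not force the thread, leave the other things on the bench alone, and let go when it is tight.

Things in the scene. Friction and masses are not known exactly. Their poses are not given: they have to be found in the camera images.
- knob: The star knob to use: black plastic, eight lobes, 62 mm across the lobe tips, 44 mm tall, about 0.13 kg, standing loose on the bench, open end down. Origin: centre of its underside (the open end); z up its axis. Its bore is 42 mm wide, 32 mm deep; three lugs in it, 4 mm tall and 4 mm wide, 4 mm above the underside, leave 33 mm between them.
- knob_grip (a point): Point on the knob's axis 26 mm above its underside, a good height to grip; axes as the knob's. The lobes are upright round ribs 10 mm wide, every 45 degrees, one on the x axis. Fingers that close along a line 22.5 degrees from a lobe bear on two lobes each side and hold it firmly at 58 mm width.
- stand: The wheel stand, fixed to the bench: plywood base 170 x 150 x 12 mm; on it a grey wheel 104 mm across lying flat, a steel spindle standing up through the wheel, and at the base's +x side a dial gauge on a post, lower than the wheel's top. Origin: centre of the base's underside, below the spindle; z up. Over 60 N between knob and stand (all contacts with wheel and spindle added; 25 when tight) is forcing it.
- hub_face (a point): Centre of the wheel's hub face as it stands unpressed, on the spindle's axis, 78 mm above the bench; z up; does not move with the wheel. The wheel is sprung: it gives way under about 3 N, then 4 N per mm, up to 7 mm down. The knob's underside comes to bear on it.
- spindle_tip (a point): Top of the spindle, on its axis, 26.5 mm above hub_face. The nose is coned, 17 mm wide here and 31 mm wide 9 mm lower, and guides the knob. The spindle is locked in the stand at an unknown turn, so where its thread starts cannot be told from any pose: it must be felt.
- thread_top (a point): On the spindle's axis, 12.5 mm above hub_face: top of the right-hand, three-start thread, 39 mm wide. Knob's underside above hub_face: 8.5 to 4.5 mm while its lugs ride on the thread (turning back, anticlockwise from above, lifts it 0.05 mm per degree), then at a start, one every 120 degrees, it drops below 1 mm: the click. It has some 9 degrees of play there and a hard stop behind.
- thread_tooth (a point): On the axis, 11 mm above hub_face: top of the small stop tooth on each of the three threads, 93 to 99 degrees clockwise of the start. It blocks a knob turned forwards before the click. A knob set down right on the teeth stands 7 mm above hub_face and sinks 3 mm or less on leaving them backwards, which is not the click; keep turning back.
- thread_end (a point): On the axis, 2.5 mm below hub_face: where the knob's underside should about end. After the click it turns clockwise, sinking 0.05 mm per degree and pressing the wheel down; 65 to 80 degrees on (about 12 N, 0.3 Nm) it is tight, some 2 to 3 mm below hub_face. A hard stop follows at about 100 degrees. It stays where it is left.
- spacer: Bystander: plain aluminium spacer tube, 42 mm across, 30 mm tall, standing on the bench. Origin: centre of its underside.
- small_knob: Bystander: small five-lobed black knob, 38 mm across, on a 20 mm steel foot, 28 mm tall in all; not the one to use. Origin: centre of its underside.
- tread_wheel: Bystander: yellow wheel, 96 mm across, 42 mm tall, lying flat. Origin: centre of its underside.
- grey_roller: Bystander: grey roller wheel, 60 mm across, 36 mm tall, standing on its flat side. Origin: centre of its underside.
- thin_wheel: Bystander: thin orange wheel, 52 mm across, 15 mm tall, lying flat. Origin: centre of its underside.
- driver: Bystander: screwdriver lying on the bench.
- spanner: Bystander: spanner lying on the bench.
- oil: Bystander: small bottle, 40 mm across, 100 mm tall, standing. Origin: centre of its underside.
Not all that is in view belongs to the job. Leave any red look-alike of the knob alone.

How it is judged:
By the outcome, as a careful person would: the job done as asked, in the order asked, and still so for the second after the job is handed in, with the robot touching nothing.
It also fails if it takes over 58 s, if anything falls off the work surface, if the arm or the gripper's body presses on something with over 40 N, if the wrist force passes 120 N, or if a joint passes its speed limit or range.

## Working session

There is one attempt and no reset: what is moved stays moved. The work goes in short steps, Python scripts to look and compute and a tool call to move; the robot and the scene stay as the last step left them, time stands still between calls to the robot, and variables do not carry over. Pictures are saved under pics/ and viewed, about 8 in all and at most 12, crops included, and the job is handed in when it is done.

Besides the shell and the picture viewer there is one more tool, called after "Call:" as name([rows], argument=value, ...), one row to a line, values as JSON. drive_tool: Moves the arm, as the interface text tells. Its arguments: {"type":"object","properties":{"increments":{"type":"array"},"squeeze":{"type":"number"}},"required":["increments"]}

```bash
mkdir -p pics; ls
cat > h.py <<'E'
import numpy as np, cv2
from scipy.spatial.transform import Rotation as R
from bench import monitor, optics, ticket, ctrl
def cap(n):
    s=monitor.sense(); c=optics.capture(n); K=np.array(c["K"],float)
    if n=="wrist":
        T=np.eye(4);T[:3,:3]=R.from_quat(s["tool_rot"]).as_matrix();T[:3,3]=s["tcp_pos"]
        M=T@np.array(c["hand_eye"]); Rc=M[:3,:3];o=M[:3,3]
    else:
        Rw=cv2.Rodrigues(np.array(c["rvec"],float))[0];Rc=Rw.T;o=-Rc@np.array(c["tvec"],float).ravel()
    return np.array(c["frame"]),K,Rc,o
def cast(cam,u,v,z):
    _,K,Rc,o=cam; d=Rc@np.linalg.solve(K,[u,v,1.]); return o+d*(z-o[2])/d[2]
def proj(cam,p):
    _,K,Rc,o=cam; q=K@(Rc.T@(np.array(p,float)-o)); return q[:2]/q[2]
def save(f,name,crop=None,s=1):
    if crop: f=f[crop[1]:crop[3],crop[0]:crop[2]]
    cv2.imwrite(name,cv2.resize(f,None,fx=s,fy=s,interpolation=cv2.INTER_CUBIC)[:,:,::-1])
E
python3 - <<'E'
from h import *
a=cap("scene");b=cap("side")
save(a[0],"pics/scene.png");save(b[0],"pics/side.png")
s=monitor.sense();print(s)
for c in(a,b):print(c[1],c[3],c[2][:,2])
E
```

```text
pics
{'time_s': 0.1, 'qpos': array([-1.03120437e-01,  8.79343361e-02,  1.37216810e+00,  1.50006757e-05,
        1.68361067e+00, -1.03066167e-01]), 'joint_vel': array([ 0.00050327, -0.00232248, -0.00435625, -0.0008191 , -0.00071238,
        0.00159886]), 'effort': array([ 2.78635656e-03, -3.53014469e+01, -3.14218891e+01, -1.15072685e-04,
        7.91701314e-03, -1.45799942e-05]), 'tcp_pos': array([5.49560712e+02, 3.42582299e-02, 2.44194089e+02]), 'tool_rot': array([ 9.99999438e-01, -2.62986415e-05, -1.05383057e-03, -1.16522747e-04]), 'wrist_force': array([ 0.11015001, -0.32965868, -0.71168506]), 'moment': array([0.02380626, 0.06279319, 0.00375067]), 'opening': 0.9992114074675578}
[[372.5364858    0.         322.38326166]
 [  0.         372.5364858  193.4843893 ]
 [  0.           0.           1.        ]] [1163.57905299 -586.47343362  590.35032212] [-0.62371153  0.57741879 -0.52685051]
[[471.40382814   0.         323.17439648]
 [  0.         471.40382814 197.12863042]
 [  0.           0.           1.        ]] [346.27793373 704.77502924 854.68372243] [ 0.19413859 -0.68571123 -0.70150575]
```

View pics/scene.png

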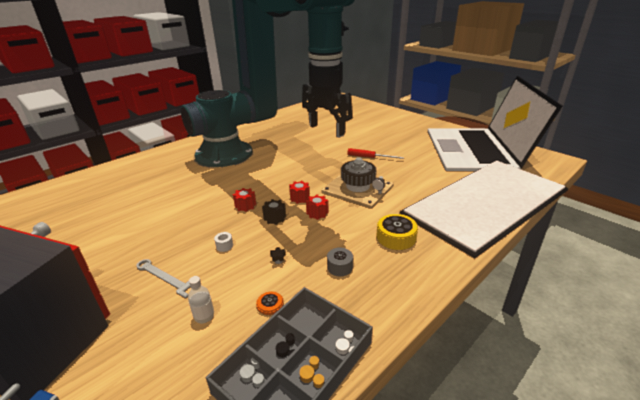

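View pics/side.png

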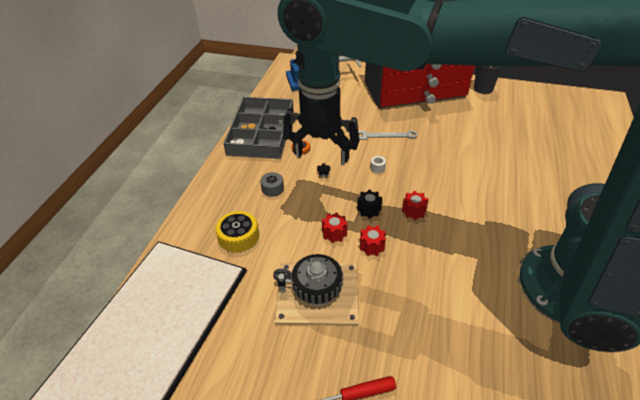

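The scene view shows the large black knob at (274,210), with red look-alikes at (245,199), (300,190) and (317,206), and the small black knob at (278,255). The side view shows the large black knob at (370,203), the reds at (334,227), (373,240) and (415,205), the small knob at (323,170), and the stand spindle at about (317,268). The knob at side (370,203) fits because it is black, large and eight-lobed. I'll confirm it in a crop.

Run:
```python
from h import *
a=cap("scene");b=cap("side")
A=cv2.resize(a[0][130:260,220:400],None,fx=4,fy=4,interpolation=cv2.INTER_CUBIC)[:520]
B=cv2.resize(b[0][180:330,265:445],None,fx=4,fy=4,interpolation=cv2.INTER_CUBIC)
save(B,"pics/cb.png")
def ray(c,u,v): return c[3],c[2]@np.linalg.solve(c[1],[u,v,1.])
for c,u,v in((a,274,203),(b,369,195)):print(cast(c,u,v,44))
for c,u,v in((a,359,163),(b,317,266)):print(cast(c,u,v,104.5))
for n,(u,v) in dict(r1=(334,220),r2=(373,232),r3=(415,198)).items(): print(n,cast(b,u,v,44))
```

```text
[ 459.31027922 -112.40151918   44.        ]
[ 463.18996085 -121.81327731   44.        ]
[543.40926688 132.14842319 104.5       ]
[516.05223203 161.89551786 104.5       ]
r1 [526.58062476 -20.12628815  44.        ]
r2 [431.59242411  -5.5016843   44.        ]
r3 [ 352.66447236 -138.26412663   44.        ]
```

View pics/cb.png

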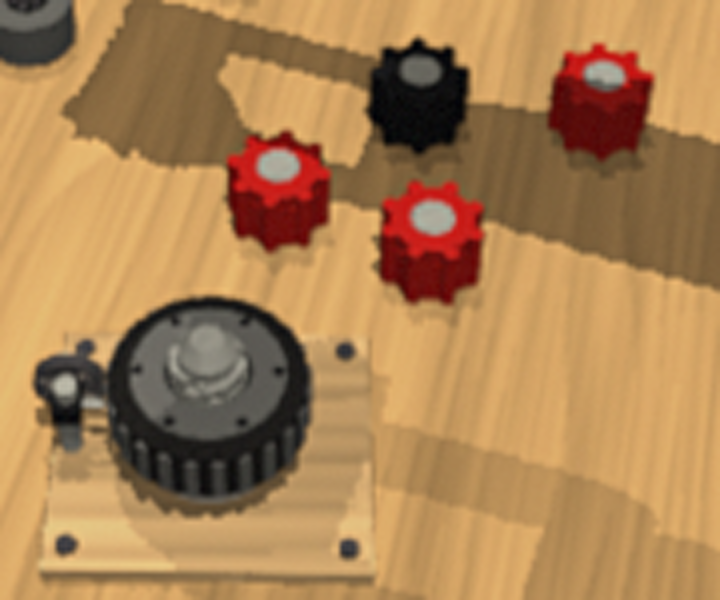

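The crop confirms it: the black eight-lobed knob with the grey cap is at side (370,197). The three others of its size are red. The spindle tip is at about (317,264). I'm moving above the knob for a wrist view.

Call:
drive_tool([
  [0,0,0,-0.72,0.93,0,85],
  [0,0,0,-0.72,0.93,0,85],
  [0,0,0,-0.72,0.93,0,85],
  [0,0,0,-0.72,0.93,0,85],
  [0,0,0,-0.72,0.93,0,85],
])

```text
time_s: 0.82
tcp_pos: [459.2, -116.9, 245.1]
tool_rot: [1.0, 0.0, -0.0, -0.0]
wrist_force: [-0.8, -0.3, -0.5]
opening: 0.999
```

Call:
drive_tool([
  [0,0,0,0,0,0,85],
  [0,0,0,0,0,0,85],
])

```text
time_s: 1.08
tcp_pos: [460.3, -115.9, 245.3]
tool_rot: [1.0, -0.0, 0.0, -0.0]
wrist_force: [-0.2, -0.6, -0.7]
opening: 0.993
```

Run:
```python
from h import *
c=cap("wrist");save(c[0],"pics/w1.png");s=monitor.sense()
print(s["tcp_pos"],s["tool_rot"],c[3],c[2]);print(c[1]); print(proj(c,[460,-117,44]))
np.save("w1.npy",c[0])
```

```text
[ 460.38618867 -115.7153043   245.2246712 ] [ 9.99999911e-01  3.05871993e-04  1.09599930e-04 -2.68237530e-04] [459.99387465 -42.41634778 375.37405775] [[ 9.99999994e-01 -2.41043270e-05  1.04491427e-04]
 [ 7.21351916e-06 -9.57082224e-01 -2.89816523e-01]
 [ 1.06992719e-04  2.89816522e-01 -9.57082218e-01]]
[[303.17631914   0.         323.0191352 ]
 [  0.         303.17631914 197.29246329]
 [  0.           0.           1.        ]]
[322.99240582 175.22776558]
```

View pics/w1.png

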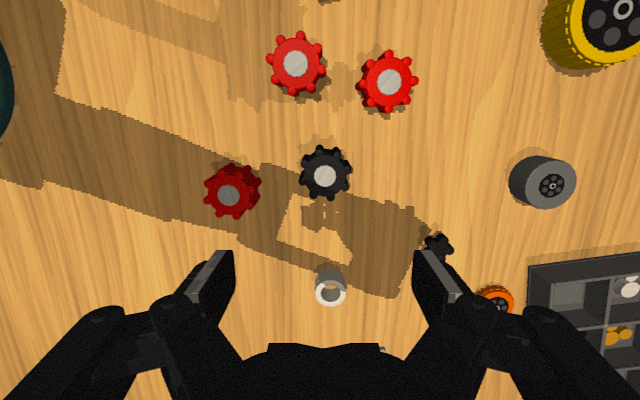

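The wrist view shows the black knob's cap at (325,174). The reds at (295,64), (390,82) and (232,191) are well clear of it. I'll measure its centre and lobe phase.

```bash
cat >> h.py <<'E'
def rect(cam,x,y,z,half=45,ppm=5):
    """top-down ortho view of plane z; rows grow with +y"""
    n=2*half*ppm; pts=np.float32([[0,0],[n,0],[n,n],[0,n]])
    w=np.float32([proj(cam,[x+(p[0]/ppm-half),y+(p[1]/ppm-half),z]) for p in pts])
    return cv2.warpPerspective(cam[0],cv2.getPerspectiveTransform(w,pts),(n,n),flags=cv2.INTER_CUBIC)
def phase(img,ppm=5,r0=27,r1=30.5,thr=45,sl=(0,360)):
    g=img.max(2).astype(float); n=g.shape[0]; th=np.radians(np.arange(*sl,1.)); prof=0
    for r in np.arange(r0,r1,.5):
        px=(n/2+r*ppm*np.cos(th)).astype(np.float32)[None];py=(n/2+r*ppm*np.sin(th)).astype(np.float32)[None]
        prof=prof+np.minimum(cv2.remap(g.astype(np.float32),px,py,1)[0],120)
    prof=prof.max()-prof; F=(prof*np.exp(-8j*th)).sum(); return np.degrees(-np.angle(F)/8)%45,abs(F)/prof.sum()
E
python3 - <<'E'
from h import *
c=cap("wrist")
f=c[0].astype(int); 
m=((f.min(2)>130)&(f.max(2)-f.min(2)<40)).astype(np.uint8); m[:150]=0;m[200:]=0;m[:,:300]=0;m[:,350:]=0
ys,xs=np.nonzero(m);u,v=xs.mean(),ys.mean();p=cast(c,u,v,44);print(len(xs),u,v,p)
im=rect(c,p[0],p[1],42)
save(im,"pics/k1.png")
for sl in((0,360),(180,360),(0,180)): print(sl,phase(im,sl=sl))
E
```

```text
355 324.37464788732393 175.81971830985916 [ 461.64184048 -117.46437949   44.        ]
(0, 360) (np.float64(14.247129396311644), np.float64(0.30298325817181637))
(180, 360) (np.float64(14.232948284798512), np.float64(0.7140534744846655))
(0, 180) (np.float64(14.313588566844702), np.float64(0.08193528970298702))
```

View pics/k1.png

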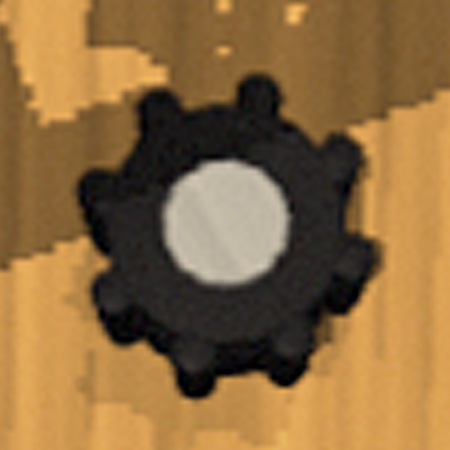

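Centre (461.6, -117.5), lobes at 14.3° mod 45, so the jaw yaw should be -8.2° mod 45. I pick -53.2°, which leaves room for a long backward turn.

Call:
drive_tool([
  [0,0,0,0.05,0.07,0.8,85],
  [0,0,1,0,0,0.8,85],
  [0,0,1,0,0,0.8,85],
  [0,0,1,0,0,0.8,85],
  [0,0,1,0,0,0.8,85],
])

```text
time_s: 1.8
tcp_pos: [461.8, -117.2, 144.6]
tool_rot: [0.978, -0.209, -0.0, -0.0]
wrist_force: [0.2, -0.4, -0.6]
opening: 0.993
```

Call:
drive_tool([
  [0,0,1,0,0,0,85],
  [0,0,1,0,0,0,85],
  [0,0,1,0,0,0,85],
  [0,0,1,0,0,0,85],
  [0,0,0.87,0,0,0,85],
])

```text
time_s: 2.42
tcp_pos: [461.8, -117.2, 145.2]
tool_rot: [0.894, -0.449, -0.0, -0.0]
wrist_force: [-1.0, 0.7, 0.0]
opening: 0.994
```

Call:
drive_tool([
  [0,0,0,0,0,0,85],
  [0,0,0,0,0,0,85],
])

```text
time_s: 2.68
tcp_pos: [461.5, -117.6, 145.3]
tool_rot: [0.895, -0.447, -0.0, -0.0]
wrist_force: [-0.3, 0.3, 0.7]
opening: 0.993
```

Run:
```python
from h import *
c=cap("wrist");s=monitor.sense()
print(s["tcp_pos"],R.from_quat(s["tool_rot"]).as_matrix().round(3),s["qpos"],ctrl.tip_extent)
f=c[0].astype(int)
u0,v0=proj(c,[461.6,-117.5,44]);print(u0,v0)
m=((f.min(2)>90)&(f.max(2)-f.min(2)<40)).astype(np.uint8)
n,l,st,ce=cv2.connectedComponentsWithStats(m)
for i in range(1,n):
    if st[i,4]>100 and np.hypot(*(ce[i]-[u0,v0]))<60: print(st[i],ce[i],cast(c,*ce[i],44))
save(c[0],"pics/w2.png")
im=rect(c,461.6,-117.5,42)
for a in range(0,360,60): print(a,phase(im,sl=(a,a+180)))
```

```text
[ 461.46012653 -117.72755418  145.27104087] [[ 0.6 -0.8  0. ]
 [-0.8 -0.6  0. ]
 [-0.  -0.  -1. ]] [-3.68975730e-01 -3.53109804e-02  1.69617960e+00  8.45647063e-05
  1.48073153e+00  5.58308635e-01] 14.0
322.78501228550937 201.0842453056834
[308 201  29  15 280] [321.54285714 208.16785714] [ 456.2074157  -120.29497971   44.        ]
0 (np.float64(11.372141419728576), np.float64(0.1656249646638672))
60 (np.float64(13.369585001099965), np.float64(0.39158049513158966))
120 (np.float64(14.020723052643794), np.float64(0.7371109720612362))
180 (np.float64(15.56162098784031), np.float64(0.41317248081857944))
240 (np.float64(15.415250975533754), np.float64(0.1570743700355097))
300 (np.float64(14.519304984533676), np.float64(0.030701510861948007))
```

View pics/w2.png

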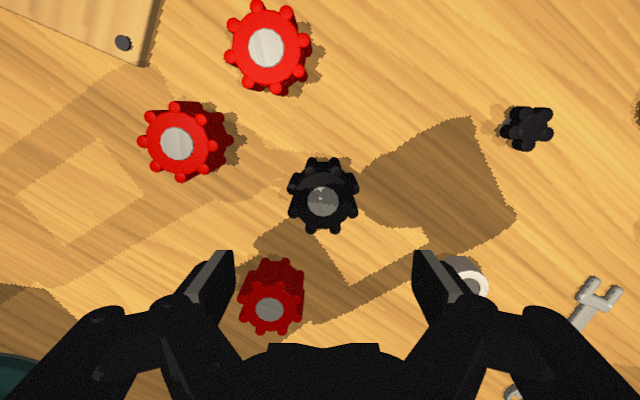

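The cap is at (323,201), exactly where I predicted it. Descending and gripping.

Call:
drive_tool([
  [0,0,0,0,0,1,85],
  [0,0,0,0,0,1,85],
  [0,0,0,0,0,1,85],
  [0,0,0,0,0,1,85],
  [0,0,0,0,0,0.6,85],
])

```text
time_s: 3.35
tcp_pos: [460.7, -117.7, 29.0]
tool_rot: [0.894, -0.448, -0.001, 0.0]
wrist_force: [0.0, 0.0, 0.2]
opening: 0.996
```

Call:
drive_tool([
  [0,0,0,0,0,0.36,70],
  [0,0,0,0,0,0,60],
  [0,0,0,0,0,0,54],
  [0,0,0,0,0,0,50],
  [0,0,0,0,0,0,50],
], squeeze=45)

```text
time_s: 3.98
tcp_pos: [461.6, -118.1, 21.8]
tool_rot: [0.894, -0.448, 0.001, -0.0]
wrist_force: [-0.3, -0.6, 0.6]
opening: 0.665
```

Call:
drive_tool([
  [0,0,0,0,0,0,50],
  [0,0,0,0,0,0,50],
])

```text
time_s: 4.22
tcp_pos: [461.6, -118.1, 21.8]
tool_rot: [0.894, -0.448, 0.0, -0.0]
wrist_force: [-0.8, 0.4, 1.7]
opening: 0.664
```

Call:
drive_tool([
  [0,0,0,0,0,-0.5,50],
  [0,0,0,0,0,-1,50],
  [0,0,0,0,0,-1,50],
  [0,0,0,0,0,-1,50],
  [0,0,0,0,0,-1,50],
])

```text
time_s: 4.85
tcp_pos: [461.1, -118.0, 135.2]
tool_rot: [0.894, -0.448, 0.0, -0.0]
wrist_force: [0.3, -0.4, -0.4]
opening: 0.665
```

Call:
drive_tool([
  [0,0,0,0,0,-1,50],
  [0,0,0,0,0,-0.6,50],
  [0,0,0,0,0,0,50],
  [0,0,0,0,0,0,50],
])

```text
time_s: 5.35
tcp_pos: [460.6, -117.8, 172.7]
tool_rot: [0.894, -0.448, -0.001, 0.0]
wrist_force: [0.2, 0.5, -0.6]
opening: 0.668
```

Run:
```python
from h import *
s=monitor.sense();print(s["tcp_pos"],s["wrist_force"],s["opening"],s["moment"])
a=cap("scene");b=cap("side")
A=cv2.resize(a[0][140:215,310:410],None,fx=4,fy=4,interpolation=cv2.INTER_CUBIC)
B=cv2.resize(b[0][235:330,265:365],None,fx=4,fy=4,interpolation=cv2.INTER_CUBIC)
C=cv2.resize(b[0][140:235,340:440],None,fx=4,fy=4,interpolation=cv2.INTER_CUBIC)[:380]
H=np.zeros((680,800,3),np.uint8);H[:300,:400]=A;H[300:,:400]=B;H[300:,400:]=C
save(cv2.resize(H,(706,600)),"pics/st.png")
np.save("a.npy",a[0]);np.save("b.npy",b[0])
```

```text
[ 460.64554791 -117.77849276  172.6992    ] [ 0.20160726  0.4670917  -0.57167855] 0.6675668303754642 [0.00210594 0.05358774 0.00053299]
```

View pics/st.png

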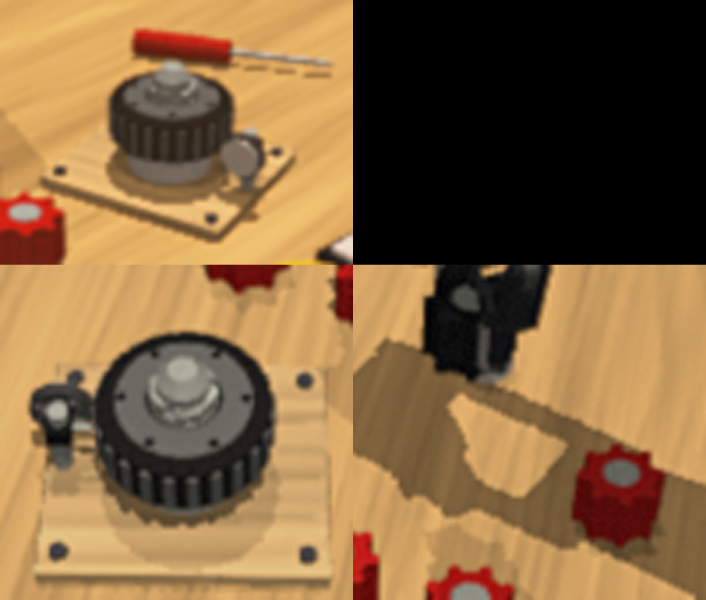

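Run:
```python
from h import *
a=cap("scene");b=cap("side")
def rd(c,u,v): return c[3],c[2]@np.linalg.solve(c[1],[u,v,1.])
for c,u,v,z in((a,359.6,159,104.5),(b,317.1,263.9,104.5),(b,317.2,235+137/3.53,78)):print(cast(c,u,v,z))
(o1,d1),(o2,d2)=rd(a,359.6,159),rd(b,317.1,263.9)
t=np.linalg.lstsq(np.c_[d1,-d2],o2-o1,rcond=None)[0];print(o1+d1*t[0],o2+d2*t[1])
# base holes
for u,v in((58,551),(308,554),(305,381)):print(cast(b,265+u/3.53,235+(v-265)/3.53,12))
```

```text
[527.79648938 152.26829743 104.5       ]
[517.23100563 156.86096111 104.5       ]
[516.47485309 161.46769329  78.        ]
[522.65585543 158.24141001 100.57164649] [517.82843659 154.94616179 101.87832744]
[573.66704374 234.23434042  12.        ]
[433.89740227 200.76083335  12.        ]
[461.90800091  81.35898886  12.        ]
```

Spindle at about (518,157); the base holes give (517.8,157.8), and the stand's yaw is about 13°. I'm moving to a lookout 60 mm short of it to refine with the wrist camera.

Call:
drive_tool([
  [0,0,0,-0.5,-0.4,0,50],
  [0,0,0,-0.9,-0.73,0,50],
  [0,0,0,-0.9,-0.73,0,50],
  [0,0,0,-0.9,-0.73,0,50],
  [0,0,0,-0.9,-0.73,0,50],
])

```text
time_s: 6.18
tcp_pos: [466.0, 15.7, 173.7]
tool_rot: [0.894, -0.448, -0.0, -0.0]
wrist_force: [0.4, -0.6, -1.7]
opening: 0.666
```

Call:
drive_tool([
  [0,0,0,-0.9,-0.73,0,50],
  [0,0,0,-0.9,-0.73,0,50],
  [0,0,0,-0.9,-0.73,0,50],
  [0,0,0,-0.6,-0.5,0,50],
  [0,0,0,0,0,0,50],
])

```text
time_s: 6.8
tcp_pos: [470.2, 121.9, 173.6]
tool_rot: [0.895, -0.446, -0.0, -0.0]
wrist_force: [-0.1, -0.1, -0.3]
opening: 0.664
```

Call:
drive_tool([
  [0,0,0,0,0,0,50],
  [0,0,0,0,0,0,50],
  [0,0,0,0,0,0,50],
])

```text
time_s: 7.18
tcp_pos: [470.9, 119.6, 173.9]
tool_rot: [0.894, -0.448, 0.0, 0.0]
wrist_force: [-0.8, -0.3, -1.6]
opening: 0.666
```

Run:
```python
from h import *
c=cap("wrist");s=monitor.sense();print(s["tcp_pos"],s["wrist_force"],s["opening"])
print(proj(c,[518,157,104.5]),proj(c,[518,157,78]))
save(c[0],"pics/w3.png",(160,20,560,400),1.55)
np.savez("w3.npz",f=c[0],K=c[1],R=c[2],o=c[3])
```

```text
[470.87862655 119.59500125 173.85855084] [ 0.08873393  0.52170896 -1.15355209] 0.6617686947321237
[319.86936904 127.0508959 ] [320.22952262 124.53899911]
```

View pics/w3.png

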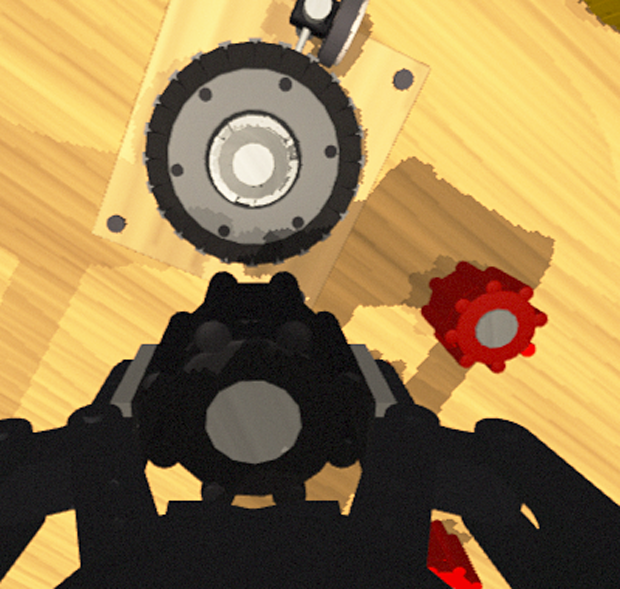

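The wrist view shows the knob square in the jaws with two lobes per pad, its cap at about (323,292). The spindle tip is at about (323,125), centred in the hub. Measuring both precisely.

Run:
```python
from h import *
d=np.load("w3.npz");f=d["f"];c=(f,d["K"],d["R"],d["o"])
g=f.max(2)
def comp(m,u,v,k):
    n,l,st,ce=cv2.connectedComponentsWithStats(m.astype(np.uint8),connectivity=4);i=l[int(v),int(u)]
    cn=cv2.findContours((l==i).astype(np.uint8),0,1)[0];cn=max(cn,key=len);print(k,st[i],ce[i],cv2.fitEllipse(cn));return cv2.fitEllipse(cn)[0]
print(g[125,300:350:2],g[292,280:365:5],g[105:145:2,323])
t=comp(g>225,323,125,"tip");k=comp(g>75,323,292,"cap")
lo=[comp(f.max(2)>60,305,90,"hub")]
T=cast(c,*t,104.5);Kc=cast(c,*k,196.1);H=cast(c,*lo[0],78)
M=R.from_quat(monitor.sense()["tool_rot"]).as_matrix()
print("tip",T,"cap",Kc,"hub",H)
for P in(T,H): print("tool-axis units",M.T@(P-Kc)/25, "from tcp",M.T@(P-np.array([470.88,119.6,0]))/25)
```

```text
[219 185 187 189 184 233 247 244 247 246 244 243 242 240 241 243 240 243
 223 170 166 163 164 209 231] [ 17  17  20 111 112 104 107 108 110 108 108 109 112 107 111  23  21] [181 184 178 177 248 244 243 242 241 241 239 244 244 245 246 245 244 225
 172 174]
tip [310 113  27  27 552] [322.86594203 125.53985507] ((322.8644104003906, 125.54634094238281), (25.34963607788086, 25.889291763305664), 4.442370891571045)
cap [ 293  266   62   53 2553] [323.00078339 291.75009792] ((323.0032653808594, 291.7471008300781), (52.207244873046875, 60.33723068237305), 90.03548431396484)
hub [ 268   63  111  115 9633] [322.63656182 120.20523201] ((322.9391174316406, 120.17120361328125), (110.4683837890625, 113.2655258178711), 1.6646878719329834)
tip [519.90531077 156.02140113 104.5       ] cap [471.2259796  119.60288354 196.1       ] hub [521.64150678 157.2623406   78.        ]
tool-axis units [-0.00396127 -2.43149488  3.66419023] from tcp [ 0.00515551 -2.44327223 -4.17980783]
tool-axis units [-2.35485044e-03 -2.51675746e+00  4.72419712e+00] from tcp [ 0.00676192 -2.52853481 -3.11980095]
```

Call:
drive_tool([
  [0,0,0,0,-0.6,0,50],
  [0,0,0,0,-0.7,0,50],
  [0,0,0,0,-0.7,0,50],
  [0,0,0,0,-0.43,0.3,50],
  [0,0,0,0,0,0.7,50],
])

```text
time_s: 7.85
tcp_pos: [520.7, 157.2, 148.4]
tool_rot: [0.894, -0.448, 0.001, -0.0]
wrist_force: [-0.9, -0.6, -1.6]
opening: 0.663
```

Call:
drive_tool([
  [0,0,0,0,0,0.6,50],
  [0,0,0,0,0,0,50],
  [0,0,0,0,0,0,50],
])

```text
time_s: 8.22
tcp_pos: [519.4, 156.3, 133.9]
tool_rot: [0.894, -0.448, 0.0, -0.0]
wrist_force: [-0.0, 0.1, -1.2]
opening: 0.663
```

Run:
```python
from h import *
c=cap("wrist");s=monitor.sense();print(s["tcp_pos"],s["wrist_force"],s["opening"],s["moment"])
M=R.from_quat(s["tool_rot"]).as_matrix();print(M.T@(np.array([519.9,156.0,0])-s["tcp_pos"])/25)
f=c[0];g=f.max(2)
cap_px=proj(c,[s["tcp_pos"][0],s["tcp_pos"][1],s["tcp_pos"][2]+22.2]);print(cap_px)
save(c[0],"pics/w4.png",(160,20,560,400),1.5)
```

```text
[519.6890462  156.38376613 134.45980343] [-0.30999868 -0.12607629 -1.21542152] 0.6608967118507472 [-0.03985606  0.04025684  0.05249353]
[0.01423885 0.00836938 5.3783953 ]
[322.88722967 292.48501571]
```

Call:
drive_tool([
  [0,0,0,0,0,0.3,50],
  [0,0,0,0,0,0.3,50],
  [0,0,0,0,0,0.2,50],
  [0,0,0,0,0,0,50],
])

```text
time_s: 8.78
tcp_pos: [519.0, 156.4, 113.0]
tool_rot: [0.894, -0.448, -0.001, 0.0]
wrist_force: [-0.3, 0.7, -0.7]
opening: 0.666
```

Call:
drive_tool([
  [0,0,0,0,0,0.08,50],
  [0,0,0,0,0,0.08,50],
  [0,0,0,0,0,0,50],
])

```text
time_s: 9.15
tcp_pos: [519.4, 156.5, 109.7]
tool_rot: [0.894, -0.448, -0.0, 0.0]
wrist_force: [-0.3, -0.1, -0.5]
opening: 0.668
```

Call:
drive_tool([
  [0,0,0,0,0,0.06,50],
  [0,0,0,0,0,0,50],
])

```text
time_s: 9.4
tcp_pos: [519.5, 156.5, 108.3]
tool_rot: [0.894, -0.448, -0.0, 0.0]
wrist_force: [-0.4, 1.0, -1.0]
opening: 0.661
```

Call:
drive_tool([
  [0,0,0,0,0,0.04,50],
  [0,0,0,0,0,0,50],
])

```text
time_s: 9.65
tcp_pos: [519.5, 156.5, 107.2]
tool_rot: [0.894, -0.448, -0.0, 0.0]
wrist_force: [0.3, -0.7, -0.5]
opening: 0.663
```

Call:
drive_tool([
  [0,0,0,0,0,0.04,50],
  [0,0,0,0,0,0,50],
])

```text
time_s: 9.9
tcp_pos: [519.6, 156.6, 106.8]
tool_rot: [0.894, -0.448, 0.0, -0.0]
wrist_force: [-0.6, 0.1, 1.2]
opening: 0.665
```

Call:
drive_tool([
  [0,0,0,0,0,0.03,50],
  [0,0,0,0,0,0,50],
])

```text
time_s: 10.15
tcp_pos: [519.7, 156.5, 106.5]
tool_rot: [0.894, -0.448, 0.0, -0.0]
wrist_force: [-1.9, -0.4, 4.4]
opening: 0.666
```

Contact is at underside ≈ hub_face + 7 mm with a light load of about 5 N. I'm starting the gentle anticlockwise turn, easing upwards as the ramp lifts.

Call:
drive_tool([
  [0,0,-0.7,0,0,0,50],
  [0,0,-0.7,0,0,-0.01,50],
])

```text
time_s: 10.4
tcp_pos: [519.7, 156.7, 106.6]
tool_rot: [0.925, -0.38, 0.0, -0.0]
wrist_force: [-1.9, -0.4, 3.8]
opening: 0.665
```

Call:
drive_tool([
  [0,0,-0.7,0,0,-0.01,50],
  [0,0,-0.7,0,0,-0.01,50],
])

```text
time_s: 10.65
tcp_pos: [519.3, 156.8, 106.4]
tool_rot: [0.95, -0.311, -0.0, -0.0]
wrist_force: [-1.0, -0.3, 0.5]
opening: 0.665
```

Call:
drive_tool([
  [0,0,0,0,0,0.03,50],
  [0,0,0,0,0,0,50],
])

```text
time_s: 10.9
tcp_pos: [519.6, 156.2, 104.9]
tool_rot: [0.95, -0.313, 0.0, 0.0]
wrist_force: [1.1, 0.3, -1.4]
opening: 0.662
```

Call:
drive_tool([
  [0,0,0,0,0,0.04,50],
  [0,0,0,0,0,0,50],
])

```text
time_s: 11.15
tcp_pos: [519.6, 156.3, 104.4]
tool_rot: [0.95, -0.313, 0.0, 0.0]
wrist_force: [0.0, -1.4, -1.8]
opening: 0.667
```

Call:
drive_tool([
  [0,0,0,0,0,0.03,50],
  [0,0,0,0,0,0,50],
])

```text
time_s: 11.4
tcp_pos: [519.7, 156.4, 104.2]
tool_rot: [0.95, -0.313, 0.0, 0.0]
wrist_force: [0.3, -1.5, 0.6]
opening: 0.666
```

Call:
drive_tool([
  [0,0,0,0,0,0.03,50],
  [0,0,0,0,0,0,50],
])

```text
time_s: 11.65
tcp_pos: [519.7, 156.4, 104.1]
tool_rot: [0.95, -0.313, 0.001, -0.0]
wrist_force: [-1.2, -1.5, 5.3]
opening: 0.666
```

It stopped at hub + 4.4 mm, a 2.8 mm sink. That is the knob leaving a tooth, not the click, so I keep turning back. The start should be about 90° further on.

Call:
drive_tool([
  [0,0,-0.8,0,0,-0.009,50],
  [0,0,-0.8,0,0,-0.01,50],
  [0,0,-0.8,0,0,-0.01,50],
])

```text
time_s: 12.02
tcp_pos: [519.8, 156.3, 104.7]
tool_rot: [0.982, -0.19, 0.001, 0.0]
wrist_force: [-0.7, -2.7, 5.6]
opening: 0.669
```

Call:
drive_tool([
  [0,0,-0.8,0,0,-0.01,50],
  [0,0,-0.8,0,0,-0.01,50],
  [0,0,-0.8,0,0,-0.01,50],
  [0,0,-0.8,0,0,-0.01,50],
])

```text
time_s: 12.52
tcp_pos: [519.9, 156.2, 105.7]
tool_rot: [1.0, -0.023, 0.001, 0.0]
wrist_force: [-0.2, -3.4, 4.4]
opening: 0.664
```

Call:
drive_tool([
  [0,0,-0.8,0,0,-0.01,50],
  [0,0,-0.8,0,0,-0.01,50],
  [0,0,-0.8,0,0,-0.01,50],
])

```text
time_s: 12.9
tcp_pos: [520.1, 156.1, 106.4]
tool_rot: [0.995, 0.102, 0.001, 0.0]
wrist_force: [-1.3, -2.8, 4.2]
opening: 0.67
```

Call:
drive_tool([
  [0,0,-0.8,0,0,-0.01,50],
  [0,0,-0.8,0,0,-0.01,50],
  [0,0,-0.8,0,0,-0.01,50],
  [0,0,-0.8,0,0,-0.01,50],
  [0,0,-0.8,0,0,-0.01,50],
])

```text
time_s: 13.52
tcp_pos: [520.3, 156.2, 107.6]
tool_rot: [0.952, 0.307, 0.001, 0.001]
wrist_force: [0.9, -2.3, 3.3]
opening: 0.666
```

Call:
drive_tool([
  [0,0,-0.7,0,0,-0.008,50],
  [0,0,0,0,0,0,50],
])

```text
time_s: 13.78
tcp_pos: [520.3, 156.2, 107.8]
tool_rot: [0.941, 0.34, 0.001, 0.001]
wrist_force: [1.4, -3.0, 4.4]
opening: 0.666
```

Call:
drive_tool([
  [0,0,-0.6,0,0,-0.006,50],
  [0,0,0,0,0,0,50],
])

```text
time_s: 14.02
tcp_pos: [520.0, 156.1, 107.9]
tool_rot: [0.93, 0.369, 0.001, 0.001]
wrist_force: [0.3, -3.2, 6.5]
opening: 0.662
```

Call:
drive_tool([
  [0,0,-0.5,0,0,-0.005,50],
  [0,0,0,0,0,0,50],
])

```text
time_s: 14.28
tcp_pos: [520.0, 156.1, 107.9]
tool_rot: [0.92, 0.393, 0.001, 0.001]
wrist_force: [1.5, -4.4, 4.5]
opening: 0.669
```

Now near the thread top at about hub + 8.2 mm. Small steps from here.

Call:
drive_tool([
  [0,0,-0.5,0,0,0,50],
  [0,0,0,0,0,0,50],
])

```text
time_s: 14.52
tcp_pos: [519.8, 155.9, 107.7]
tool_rot: [0.909, 0.417, 0.0, 0.001]
wrist_force: [0.6, -4.5, 4.7]
opening: 0.664
```

Call:
drive_tool([
  [0,0,-0.5,0,0,0,50],
  [0,0,0,0,0,0,50],
])

```text
time_s: 14.78
tcp_pos: [519.7, 155.8, 107.7]
tool_rot: [0.898, 0.44, -0.0, 0.001]
wrist_force: [-0.2, -4.0, 5.4]
opening: 0.664
```

Call:
drive_tool([
  [0,0,-0.5,0,0,0,50],
  [0,0,0,0,0,0,50],
])

```text
time_s: 15.02
tcp_pos: [519.8, 155.9, 107.3]
tool_rot: [0.886, 0.464, 0.0, 0.001]
wrist_force: [0.4, -5.2, 3.2]
opening: 0.666
```

Call:
drive_tool([
  [0,0,-0.3,0,0,0.02,50],
  [0,0,0,0,0,0,50],
])

```text
time_s: 15.28
tcp_pos: [520.1, 156.2, 106.4]
tool_rot: [0.878, 0.478, 0.001, 0.001]
wrist_force: [3.3, -3.9, 1.6]
opening: 0.671
```

The load falls as it sinks, so it's dropping at the start. Lowering to follow it.

Call:
drive_tool([
  [0,0,0,0,0,0.04,50],
  [0,0,0,0,0,0.04,50],
  [0,0,0,0,0,0,50],
])

```text
time_s: 15.65
tcp_pos: [520.3, 156.4, 104.6]
tool_rot: [0.878, 0.478, 0.001, 0.001]
wrist_force: [2.7, -3.6, 2.3]
opening: 0.665
```

Call:
drive_tool([
  [0,0,0,0,0,0.04,50],
  [0,0,0,0,0,0.04,50],
  [0,0,0,0,0,0,50],
])

```text
time_s: 16.02
tcp_pos: [520.3, 156.4, 102.6]
tool_rot: [0.878, 0.478, 0.001, 0.001]
wrist_force: [3.7, -2.9, 0.9]
opening: 0.664
```

```bash
python3 -c "
from h import *
s=monitor.sense();print(s['tcp_pos'],s['moment'],s['wrist_force'],R.from_quat(s['tool_rot']).as_matrix()[:,2],s['qpos'])"
```

```text
[520.29034721 156.3762896  102.5961569 ] [-0.69569742 -0.56851267  0.06232577] [ 3.74700676 -2.88083078  0.90562519] [ 1.93004070e-03 -2.17380549e-04 -9.99998114e-01] [ 1.87925912e-01  1.43319014e-01  1.59704688e+00 -5.82667216e-04
  1.39937134e+00 -8.08868907e-01]
```

Call:
drive_tool([
  [0,0,0,0,0.02,0.04,50],
  [0,0,0,0,0,0.04,50],
  [0,0,0,0,0,0,50],
])

```text
time_s: 16.4
tcp_pos: [520.3, 156.4, 100.5]
tool_rot: [0.878, 0.478, 0.0, 0.0]
wrist_force: [4.5, -3.5, -0.9]
opening: 0.664
```

Call:
drive_tool([
  [0,0,0,0,0,0.03,50],
  [0,0,0,0,0,0,50],
])

```text
time_s: 16.65
tcp_pos: [520.3, 156.4, 100.1]
tool_rot: [0.878, 0.479, 0.001, 0.0]
wrist_force: [4.8, -1.6, 1.5]
opening: 0.667
```

It clicked: it sank from hub + 8.2 to about hub + 0.3 mm with no resistance. Now forwards (clockwise), following the thread down.

Call:
drive_tool([
  [0,0,0.6,0,0,0.01,50],
  [0,0,0.8,0,0,0.01,50],
  [0,0,0,0,0,0,50],
])

```text
time_s: 17.02
tcp_pos: [520.4, 156.4, 99.9]
tool_rot: [0.911, 0.413, 0.001, 0.0]
wrist_force: [4.0, -3.1, 1.6]
opening: 0.669
```

```bash
cat > st.py <<'E'
from h import *
s=monitor.sense();m=R.from_quat(s['tool_rot']).as_matrix();print(s['tcp_pos'],'M',s['moment'],'F',s['wrist_force'],'yaw',np.degrees(np.arctan2(m[1,0],m[0,0])),s['opening'])
E
python3 st.py
```

```text
[520.38160477 156.44638033  99.8583284 ] M [-0.41157522 -0.75124495 -0.00653813] F [ 4.02672655 -3.08100581  1.600297  ] yaw 48.743912142303756 0.6692068951518567
```

Call:
drive_tool([
  [0,0,0.8,0,0,0.009,50],
  [0,0,0.8,0,0,0.009,50],
  [0,0,0.8,0,0,0.009,50],
  [0,0,0,0,0,0,50],
])

```text
time_s: 17.52
tcp_pos: [520.0, 156.2, 99.3]
tool_rot: [0.955, 0.296, 0.0, 0.0]
wrist_force: [2.6, -3.8, 4.0]
opening: 0.666
```

```bash
python3 st.py
```

```text
[520.02275968 156.16411803  99.30835819] M [-0.60023838 -0.44002873 -0.06602626] F [ 2.63648178 -3.8306469   3.97766124] yaw 34.41725632818514 0.6664067514942011
```

Call:
drive_tool([
  [0,0,0.8,0,0,0.009,50],
  [0,0,0.8,0,0,0.009,50],
  [0,0,0.8,0,0,0.009,50],
  [0,0,0,0,0,0,50],
])

```text
time_s: 18.02
tcp_pos: [520.0, 156.2, 98.7]
tool_rot: [0.985, 0.174, 0.0, 0.0]
wrist_force: [2.8, -4.3, 4.6]
opening: 0.667
```

```bash
python3 st.py
```

```text
[519.96105953 156.19101942  98.70818418] M [-0.63908605 -0.35613074 -0.08997198] F [ 2.76994442 -4.31873737  4.59682428] yaw 20.078967905563474 0.6669296455937698
```

Call:
drive_tool([
  [0,0,0.8,0,0,0.009,50],
  [0,0,0.8,0,0,0.009,50],
  [0,0,0.8,0,0,0.009,50],
  [0,0,0,0,0,0,50],
])

```text
time_s: 18.52
tcp_pos: [519.9, 156.2, 98.1]
tool_rot: [0.999, 0.049, 0.0, -0.0]
wrist_force: [1.8, -3.5, 5.4]
opening: 0.663
```

```bash
python3 st.py
```

```text
[519.92168539 156.2204845   98.05583105] M [-0.60779606 -0.3178805  -0.14611195] F [ 1.76206685 -3.54760827  5.42290333] yaw 5.672241723692876 0.6626546875972434
```

Call:
drive_tool([
  [0,0,0.8,0,0,0.007,50],
  [0,0,0.8,0,0,0.007,50],
  [0,0,0,0,0,0,50],
])

```text
time_s: 18.9
tcp_pos: [519.9, 156.3, 97.7]
tool_rot: [0.999, -0.034, 0.0, -0.0]
wrist_force: [1.6, -3.0, 3.8]
opening: 0.664
```

```bash
python3 st.py
```

```text
[519.85159591 156.25674266  97.65801647] M [-0.54494775 -0.31466298 -0.149979  ] F [ 1.61106045 -3.01709254  3.77567658] yaw -3.9299727322612665 0.6637966061363865
```

Call:
drive_tool([
  [0,0,0.7,0,0,0.007,50],
  [0,0,0.7,0,0,0.007,50],
  [0,0,0,0,0,0,50],
])

```text
time_s: 19.27
tcp_pos: [519.8, 156.3, 97.3]
tool_rot: [0.994, -0.107, -0.0, -0.0]
wrist_force: [2.1, -2.5, 4.4]
opening: 0.665
```

```bash
python3 st.py
```

```text
[519.78465233 156.29117406  97.30153171] M [-0.58731818 -0.29831907 -0.15147488] F [ 2.14450932 -2.54888593  4.38522736] yaw -12.322141145803334 0.6650330228294922
```

At hub − 2.5 mm and about 70° after the click. My own downward push is carrying part of the spring load, so I'll ease it off and turn a little more to read the true torque.

Call:
drive_tool([
  [0,0,0.3,0,0,-0.02,50],
  [0,0,0.4,0,0,-0.01,50],
  [0,0,0,0,0,0,50],
])

```text
time_s: 19.65
tcp_pos: [519.6, 156.3, 97.2]
tool_rot: [0.99, -0.144, -0.0, -0.0]
wrist_force: [2.5, -3.6, 2.2]
opening: 0.661
```

```bash
python3 st.py
```

```text
[519.62702779 156.32785085  97.17828679] M [-0.52702981 -0.49874852 -0.13328429] F [ 2.48076282 -3.6094579   2.17007834] yaw -16.592828714898744 0.6605963881100865
```

Call:
drive_tool([
  [0,0,0.3,0,0,-0.015,50],
  [0,0,0.3,0,0,-0.01,50],
  [0,0,0,0,0,0,50],
])

```text
time_s: 20.02
tcp_pos: [519.5, 156.3, 97.2]
tool_rot: [0.984, -0.176, -0.001, 0.0]
wrist_force: [3.5, -2.6, -4.0]
opening: 0.669
```

```bash
python3 st.py
python3 - <<'E'
from h import *
b=cap("side"); save(b[0],"pics/s5.png",(255,180,385,310),4)
E
```

```text
[519.51072317 156.28415808  97.19375975] M [-0.47398988 -0.78515025 -0.03357795] F [ 3.53550249 -2.60608659 -3.97328151] yaw -20.261703075969358 0.6693999299083353
```

View pics/s5.png

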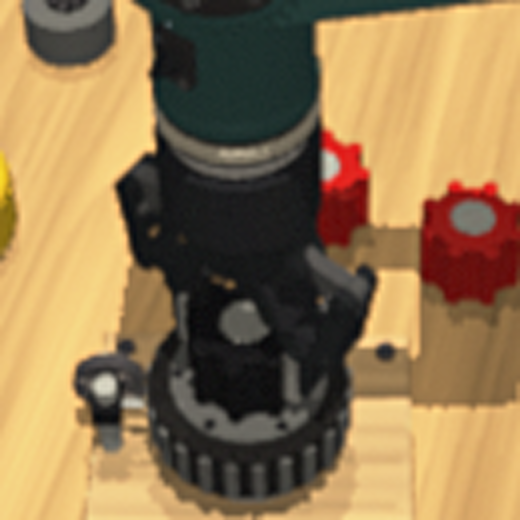

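The side view shows the knob seated flat on the wheel, with the dial gauge clear of the fingers. It resisted a 4 N upward pull without rising, so the thread holds it. It is about 77° past the click at hub − 2.6 mm, inside the tight window. I'm taking the pull off and letting go.

Call:
drive_tool([
  [0,0,0,0,0,0.015,50],
  [0,0,0,0,0,0,50],
  [0,0,0,0,0,0,60],
  [0,0,0,0,0,0,70],
  [0,0,0,0,0,0,80],
])

```text
time_s: 20.7
tcp_pos: [519.8, 156.7, 98.3]
tool_rot: [0.984, -0.175, 0.0, -0.0]
wrist_force: [-0.1, -1.1, 0.6]
opening: 0.932
```

Call:
drive_tool([
  [0,0,0,0,0,0,80],
  [0,0,0,0,0,0,80],
  [0,0,0,0,0,0,80],
])

```text
time_s: 21.08
tcp_pos: [519.9, 156.3, 97.8]
tool_rot: [0.984, -0.176, 0.0, -0.0]
wrist_force: [0.4, 1.0, 0.2]
opening: 0.94
```

```bash
python3 st.py
```

```text
[519.90726704 156.25592455  97.82359745] M [ 0.03850462  0.06561902 -0.01867877] F [0.43888685 0.95015301 0.19967881] yaw -20.222034849576506 0.9402967721844583
```

Call:
drive_tool([
  [0,0,0,0,0,-0.4,85],
  [0,0,0,0,0,-0.9,85],
  [0,0,0,0,0,-0.9,85],
  [0,0,0,0,0,-0.9,85],
  [0,0,0,0,0,-0.9,85],
])

```text
time_s: 21.7
tcp_pos: [520.0, 156.2, 199.5]
tool_rot: [0.984, -0.176, 0.001, -0.0]
wrist_force: [0.3, -1.1, -0.0]
opening: 0.995
```

Call:
drive_tool([
  [0,0,0,0,0,-0.9,85],
  [0,0,0,0,0,-0.4,85],
  [0,0,0,0,0,0,85],
  [0,0,0,0,0,0,85],
])

```text
time_s: 22.2
tcp_pos: [519.4, 156.1, 229.2]
tool_rot: [0.984, -0.176, -0.001, 0.0]
wrist_force: [0.4, 0.7, 0.1]
opening: 0.996
```

```bash
python3 st.py
python3 - <<'E'
from h import *
c=cap("wrist");f=c[0];g=f.max(2)
u,v=proj(c,[519.9,156.3,119.5]);print(u,v,g[int(v)-20:int(v)+20:4,int(u)])
b=cap("side")
w=cv2.resize(f[80:330,200:450],(560,560));sb=cv2.resize(b[0][225:325,265:365],(240,240))
H=np.zeros((560,800,3),np.uint8);H[:,:560]=w;H[:240,560:]=sb;save(H,"pics/f.png")
z=119.4; P=cast(c,u,v,z)
im=rect(c,P[0],P[1],z-2)
print([phase(im,sl=(a,a+180)) for a in range(0,360,60)])
E
```

```text
[519.43950515 156.13814917 229.19182135] M [0.01861055 0.03982939 0.00290829] F [0.42672845 0.65532304 0.09524044] yaw -20.21995959377604 0.9963327690933955
323.8263150693754 197.68188650897608 [ 43  39 200 196 201 200 203 195 187  24]
[(np.float64(39.43736190217863), np.float64(0.03550926199019817)), (np.float64(42.25543548227654), np.float64(0.05208369874653948)), (np.float64(0.046543983182282776), np.float64(0.07300140370422825)), (np.float64(8.475870530937428), np.float64(0.06249466534966175)), (np.float64(11.132544945629235), np.float64(0.05340374162518706)), (np.float64(15.601855779437203), np.float64(0.040963136357056354))]
```

View pics/f.png

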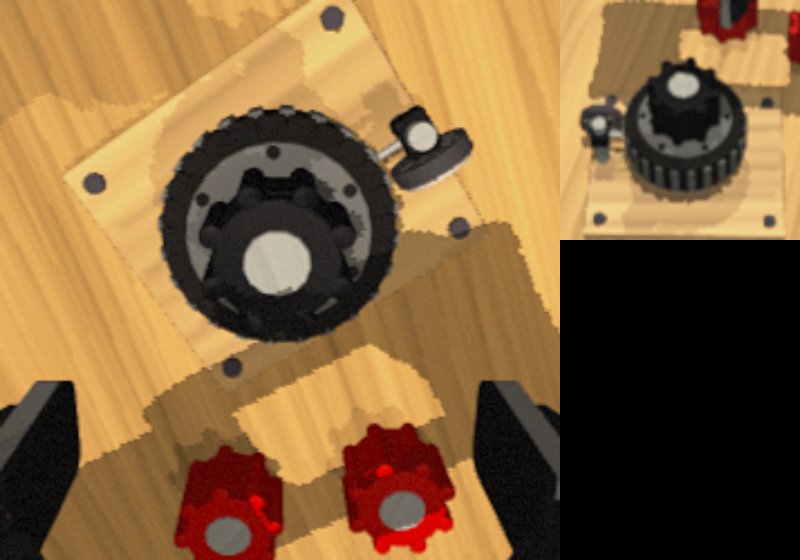

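The final view shows the knob upright and centred on the wheel, with its lobes symmetric about the jaws as I left it. Everything else is in place and the gripper is clear. Handing in.

```bash
python3 -c "
from h import *
print(ticket.hand_in())"
```

```text
the job is handed in; nothing more can be done
None
```

The black star knob is on the spindle and, by depth and angle, tight. I let go, moved clear and handed the job in at about 22 s.

- **Finding the thread:** the knob first landed on a stop tooth, about 7 mm above hub_face. It sank 2.8 mm on leaving the tooth, which I did not take for the click. Turning back further lifted it to about 8.2 mm, then it dropped freely to about 0.3 mm: the click.
- **Tightening:** I turned it about 77° clockwise from there, to about 2.6 mm below hub_face. The readings show about 5–6 N of push at most, and the thread then held against a 4 N upward pull.
- **Last checks:** after release the knob stood upright and centred, the reds and dial gauge in that view looked undisturbed, and the robot touched nothing.
- **What did not agree:** the wrist moment about the axis showed only about 0.15 Nm, with the opposite sign to what I expected, and it fell when I took off my own push. I never saw 0.3 Nm, so tightness rests on depth (good to about 0.5 mm) and angle. The last lobe-angle measurement was unusable, and I judged that by eye.

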